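# Jack up the marking bed and hold it

### The arm

A 6-joint arm with a two-finger parallel gripper is mounted at the origin on the work surface. World frame = base frame: x ahead of the robot, y to its left, z up, the work surface at z = 0. Lengths are in m, angles in rad, forces in N, time in s.
With the tool pointing down it reaches from about 0.35 to 0.875 m from the base axis. Payload 4.2 kg.
Tool frame: the origin (TCP) lies between the finger pads; the fingertips stand 17 mm ahead of it and the grasp point (between the pads) lies 2 mm behind it; z points along the fingers, y is the line along which they close (so a half turn about z gives the same grasp; the last joint's range is limited). The gripper opens to 85 mm and grips with 20 to 120 N. Pads are 22 mm wide; open, the fingers measure 114 mm over their backs; the gripper's body (76 mm by 85 mm) begins 54 mm behind the grasp point. The pads swing forward as they close: fully open they stand 13 mm farther back than shut.
Start: joints at [-0.885, 0.385, 0.008, 0, -1.194, -0.259], TCP at [0.259, -0.569, 0.248] pointing down, gripper open.
Joint ranges: [-3.14, 3.14], [-1.21, 2.06], [-1.07, 1.41], [-3.16, 2.05], [-2.99, -0.16], [-3.1, 3.1]. Speed limits (rad/s): [2.79, 2.79, 3.14, 3.14, 3.14, 3.14].

### API

Orientations are given as a rotation vector (axis times angle).
In Python, from station import env gives the robot as it stands.
- The arm moves only by the tool send_rows, never from a script. Its argument "targets" is text: rows parted by semicolons, each of 7 numbers parted by spaces: the shift along the tool's x, y, z in m, then the turn, a rotation vector about the tool's x, y, z in degrees, then the opening in per cent of the stroke, from 0 (shut) to 100 (fully open). A call has 1 to 5 rows; each row shifts and turns the commanded pose from where the row before left it, along the tool's axes as they then stand; what a row does not reach is not made up. A row lasts 1/8 s, in which the tool goes at most 62.5 mm and 10.7 degrees, less where a joint would pass 70% of its speed; a pose out of reach is approached as far as the arm can. A call with a gripper value outside its range is refused whole. The fingers move at their own pace and stop on an object; "force" is the grip in N (left out, the last holds). Time passes only in rows, so rows that do not move let the fingers close. It gives the time, the measured TCP pose, the force, the opening and the grip force at its end, in the units of the state.
- env.observe(): the state, without advancing time (a new reading comes with each control period).
- env.camera(name): name is "side" or "top"; returns a dict with "frame" (420x560x3 uint8, red, green, blue), "range_z" (420x560 float32, m along the optical axis (not along the pixel's ray), 0 where there is no reading), "fx", "fy", "cx", "cy" (pixels), "T" (4x4, takes a point from camera to world coordinates). Camera axes: x right, y down, z forward; pixel columns grow to the right and rows downward; lengths in m; the calibration is good to about 2 mm. A picture is of the moment at which its call begins.
- env.close_job(): hands the job in; it is judged then, once.
The state is a dict: "clock": time; "joint_positions": joint angles; "joint_velocities": joint speeds; "joint_efforts": joint torques, N m; "tcp_pos": TCP position; "ee_rot": TCP orientation; "ft_force": force on the tool from outside, world axes, zero at the start; "torque": the same for the moment, N m; "grip_width": finger opening in m; "finger_force": force on a finger pad.
Only numpy, scipy, OpenCV 4.12 (cv2) and the standard library are available. Lean on these libraries where they do the work, as an engineer would, in place of code of your own. Each camera call takes 0.05 s, during which the arm holds its last target. There are 200 camera calls.

### The job

First swing the hasp of the marking station well clear of its catch (at least 60 degrees), then stand the small lever jack on the table with its saddle centred under the bed's marked lift point, the ear with the raised ring and cross on top. Pump the jack handle once as a test lift, fully down and then all the way back up so that the bed settles again, then press the handle fully down a second time and finish there, still holding it down with the gripper so that only the jack carries the raised bed. Leave the coconut, the mouse and the spirit level alone, and do not touch the bed or the frame with the robot at the end.

Things in the scene. Friction and masses are not known exactly. Their poses are not given: they have to be found in the camera images.
- station: Low blue marking station, fixed, at a varying place and yaw. Origin: on the table below the middle of the bed's front edge; +x points back into the station, away from the robot. Bed: honeycomb panel 350 x 400 mm, z 75 to 95 mm, hinged at its far edge 360 mm back; free space under its front 60 mm. Steel tabs stick out in front: lift ear (y -70 mm), plain unmarked tab (y -170), catch tab (y 62).
- lift_point (a point): Centre of the underside of the lift pad, a dark disc of 36 mm under the lift ear (ear 56 mm wide, 60 long, top 84 mm high; a raised 38 mm ring and a cross on its top lie straight above). At x -35, y -70 mm in the station's frame. 70 mm above the table with the bed down, about 81 mm with the jack handle fully down. The bed weighs on it with 9 to 16 N.
- hasp (a joint): Hasp angle, rad: 0 to 0.12 at the start with the strap over the catch tab (the bed then cannot rise more than 3 mm); grows as it swings level, clockwise seen from above, towards the robot; 1.57 when it points straight to the station's -x, stop at 1.7. It turns on an upright pin and stays where it is left; about 0.6 N at the finger tab moves it.
- hasp_tab (a point): Centre of the finger tab standing up near the free end of the hasp strap: 12 mm along the strap, 24 mm across it, from 104 to 138 mm above the table (point at 121 mm). 88 mm from the pivot, which it sees in the station's +y direction at angle 0. The flat strap under it is 26 mm wide, 5 mm thick, and ends 12 mm past the tab's centre.
- catch (a point): Centre of the top of the catch tab on the bed's front edge, 34 mm wide, 45 mm long, 96 mm high, which the closed hasp strap covers with 3 mm to spare.
- hasp_pivot (a point): Point on the hasp's upright turning axis, at the height of the finger tab's centre (121 mm), at x -22, y 150 mm in the station's frame. The pin there is 18 mm thick and ends 112 mm above the table.
- jack: Small dark steel lever jack, loose, about 0.9 kg: flat base plate 220 (x) x 90 (y) x 8 mm, a pump block in its middle, a ram column with the saddle in front (+x), a T handle behind (-x). Origin: middle of the underside of the base plate, below the pump block; z up. It balances at the pump block.
- jack_grip (a point): Grip point of the jack, on the pump block 55 mm above the underside of its base, 0 mm off in x and y. The block is 32 mm (x) x 36 mm (y), from 8 to 75 mm high, free on both y sides: to be gripped across y (36 mm) from above.
- saddle (a point): Centre of the top face of the jack's saddle, a round dark disc of 40 mm, 8 mm thick, 85 mm in front (+x) of the pump block in the jack's frame. With the handle up its top face is 54 mm above the jack's underside; it rises straight up by 28 mm with the handle fully down.
- handle (a joint): Jack handle angle, rad: 0 fully up, 0.6 fully down (stop). The saddle follows at 46.7 mm per rad both ways, with no ratchet: the bed stays up only while the handle is held down; let go, a spring and the load raise the handle again. Pressing takes 1 to 5 N unloaded, up to about 14 N with the bed on it.
- handle_bar (a point): Centre of the handle's T bar, a round black rubber bar of 18 mm, 80 mm long along the jack's y, 90 mm from the handle pivot (pivot: x = -22 mm, 60 mm high in the jack's frame). Handle up: x = -107 mm and 91 mm high; handle fully down: x = -109 mm and 38 mm high; half-way down x = -112 mm.
- coconut: Bystander: whitish peeled coconut with a flat foot and a pointed top, 112 mm wide, 114 mm tall, loose. Origin: centre of its underside.
- mouse: Bystander: black computer mouse, 105 x 60 x 33 mm, loose, right of the station. Origin: centre of its underside.
- level: Bystander: aluminium spirit level, 160 x 22 x 50 mm, standing on its long edge, loose, left of the station. Origin: centre of its underside.
There are look-alikes about, which are no part of the job. There is more than one size of the jack; the one meant has the size given above.

How it is judged:
On the way, in this order (a step that is already met when the one before it is completed fails the run):
1. the hasp is swung clear of its catch (value of joint hasp above 1 rad), for 0.2 s.
2. the jack stands on the table with its saddle under the marked lift point (horizontal distance between saddle and lift_point below 0.014 m and angle between jack's own z axis and vertical below 0.08 rad and height (world z) of jack below 0.004 m), for 0.2 s.
3. test lift: the handle is fully down and the jack has raised the bed (all of step 2 and height (world z) of lift_point above 0.077 m and value of joint handle above 0.5 rad and contact force between jack and station above 3 N), for 0.1 s.
4. the handle is fully back up and the bed has settled again (value of joint handle below 0.1 rad and height (world z) of lift_point below 0.072 m), for 0.1 s.
At the end, for the whole second after the job is handed in: Through the last second: gripper presses the handle down (>= 0.5 rad, > 2 N), jack (> 3 N) has raised the lift point above 77 mm, saddle within 14 mm of its centre, jack flat on the table, hasp >= 1.0 rad open, robot off the station, coconut, mouse and level within 40 mm of their starts (all of step 3 and value of joint hasp above 1 rad and contact force between the fingers and jack above 2 N and contact force between each of the arm, the fingers and station below 1 N and linear speed of jack below 0.02 m/s and distance of each of coconut, mouse, level from where it was at the start of the episode below 0.04 m); the arm keeps its last pose, push and grip.
It fails at once if the coconut is pushed away (distance of coconut from where it was at the start of the episode above 0.04 m).
It fails at once if the mouse is pushed away (distance of mouse from where it was at the start of the episode above 0.04 m).
It fails at once if the level is pushed away (distance of level from where it was at the start of the episode above 0.04 m).
It also fails if it takes over 72 s, if anything falls off the work surface, if the arm or the gripper's body presses on something with over 40 N, if the wrist force passes 120 N, or if a joint passes its speed limit or range.

## Working session

There is one attempt and no reset: what is moved stays moved. The work goes in short steps, Python scripts to look and compute and a tool call to move; the robot and the scene stay as the last step left them, time stands still between calls to the robot, and variables do not carry over. Pictures are saved under pics/ and viewed, at most 10 in all, crops included, and the job is handed in when it is done.

Besides the shell and the picture viewer there is one more tool, called as name(argument=value, ...), one argument or row to a line, values as JSON. send_rows: Moves the arm, as the interface text tells. Its arguments: {"type":"object","properties":{"targets":{"type":"string"},"force":{"type":"number"}},"required":["targets"]}

```bash
mkdir -p pics; ls; cat > h.py <<'E'
import numpy as np,cv2
from station import env
from scipy.spatial.transform import Rotation as R
def cam(n,save=None):
    c=env.camera(n)
    if save: cv2.imwrite('pics/'+save,c['frame'][:,:,::-1])
    return c
def cloud(c):
    z=c['range_z'];v,u=np.mgrid[:420,:560]
    p=np.stack([(u-c['cx'])/c['fx']*z,(v-c['cy'])/c['fy']*z,z],-1)
    w=p@c['T'][:3,:3].T+c['T'][:3,3]; w[z<=0]=np.nan
    return w
E
python3 - <<'E'
from h import *
for n in('side','top'):
    c=cam(n,n+'0.png'); np.savez(n+'0.npz',**c)
    print(n,c['fx'],c['cx'],c['cy'],c['T'].round(3).tolist())
o=env.observe();print(o)
E
```

```text
pics
side 470.85786926908395 281.84968401985276 206.26856647552086 [[-0.948, -0.177, 0.264, 0.175], [-0.318, 0.529, -0.787, 1.059], [-0.001, -0.83, -0.558, 0.85], [0.0, 0.0, 0.0, 1.0]]
top 534.7162463655961 282.1658951471544 202.83574877225158 [[0.022, -0.996, 0.087, 0.364], [-1.0, -0.022, -0.0, 0.041], [0.002, -0.087, -0.996, 1.789], [0.0, 0.0, 0.0, 1.0]]
{'clock': 0.1, 'joint_positions': array([-8.85387771e-01,  3.85477937e-01,  6.76815704e-03, -4.47649547e-04,
       -1.19398901e+00, -2.58591419e-01]), 'joint_velocities': array([ 9.84210647e-05, -6.63841121e-04,  3.50815047e-03,  1.09161172e-03,
        6.83125605e-04,  2.52743928e-05]), 'joint_efforts': array([-5.19767382e-04, -3.93319488e+01,  1.88927954e+01,  4.19793338e+00,
       -2.58954686e-03,  2.78287260e-06]), 'tcp_pos': array([ 0.25855034, -0.56848129,  0.24733231]), 'ee_rot': array([ 6.65006908e-01, -3.06989500e+00, -2.95833814e-03]), 'ft_force': array([0.20349658, 0.30946107, 0.28196515]), 'torque': array([-0.05064451,  0.04305124,  0.02207685]), 'finger_force': 0.0, 'grip_width': 0.08551589871574584}
```

View pics/top0.png

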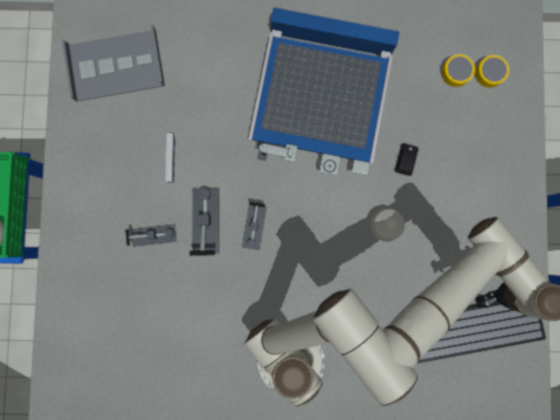

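View pics/side0.png

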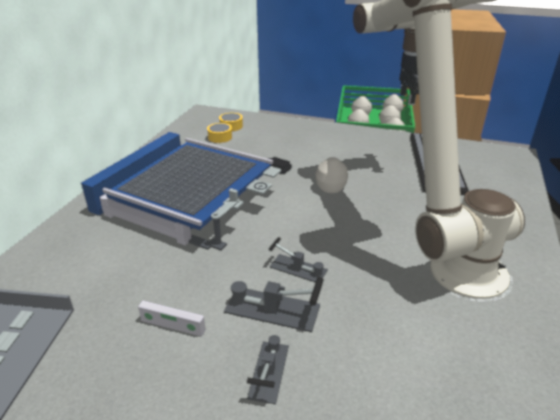

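The top view shows the station at about (325,95), the ring-and-cross ear at (330,164), the hasp from (262,152) to (292,152), and three jacks. The jacks are at (151,235), about 50 px long, (205,220), about 66 px, and (254,224), about 50 px. At about 300 px/m, 66 px is the 220 mm base, so the middle jack fits the size. I'll measure it and confirm in a crop.

```bash
python3 - <<'E'
from h import *
c=dict(np.load('top0.npz'));s=dict(np.load('side0.npz'))
w=cloud(c)
f=c['frame'].astype(int)
a=cv2.resize(c['frame'][120:265,115:385],None,fx=2.96,fy=2.96,interpolation=cv2.INTER_CUBIC)
b=s['frame'][150:400,130:350]
cv2.imwrite('pics/cropt.png',a[:,:,::-1]); 
cv2.imwrite('pics/crops.png',cv2.resize(b,None,fx=2.4,fy=2.4,interpolation=cv2.INTER_CUBIC)[:,:,::-1])
print('noise',np.nanstd(w[300:320,120:140,2]),np.nanmean(w[300:320,120:140,2]))
# jacks: dark pixels
g=f.max(2)
m=((g<75)).astype(np.uint8); m[:180]=0;m[262:]=0;m[:,:120]=0;m[:,272:]=0
n,l,st,ce=cv2.connectedComponentsWithStats(m)
for i in range(1,n):
    if st[i,4]>150:
        q=w[l==i]; 
        low=q[(q[:,2]<.02)]
        r=cv2.minAreaRect((low[:,:2]*1000).astype(np.float32)) if len(low)>5 else None
        print(st[i],ce[i].round(1),'zmax',np.nanmax(q[:,2]).round(3),r)
# blue station
hsv=cv2.cvtColor(c['frame'],cv2.COLOR_RGB2HSV)
mb=((hsv[...,0]>100)&(hsv[...,0]<125)&(hsv[...,1]>130)).astype(np.uint8)
mb[180:]=0;mb[:,:240]=0;mb[:,410:]=0
q=w[mb>0];print('blue z',np.nanpercentile(q[:,2],[5,25,50,75,95]),cv2.minAreaRect((q[:,:2]*1000).astype(np.float32)))
E
```

```text
noise 0.004275644813844087 0.00026259144018437095
[190 243  25  12 165] [200.7 250.3] zmax 0.108 ((369.06317138671875, 303.5428466796875), (19.866899490356445, 68.49673461914062), 1.269371509552002)
blue z [0.03917041 0.09101584 0.0968421  0.10621324 0.11429967] ((903.818115234375, -81.54537963867188), (411.5100402832031, 435.97955322265625), 79.01345825195312)
```

View pics/cropt.png

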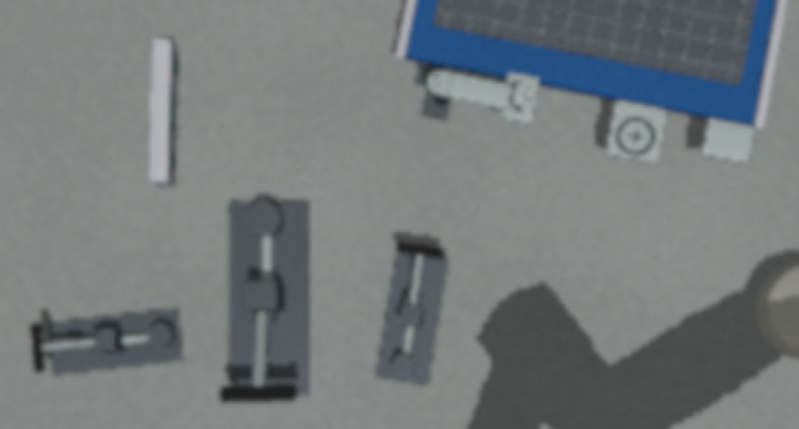

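View pics/crops.png

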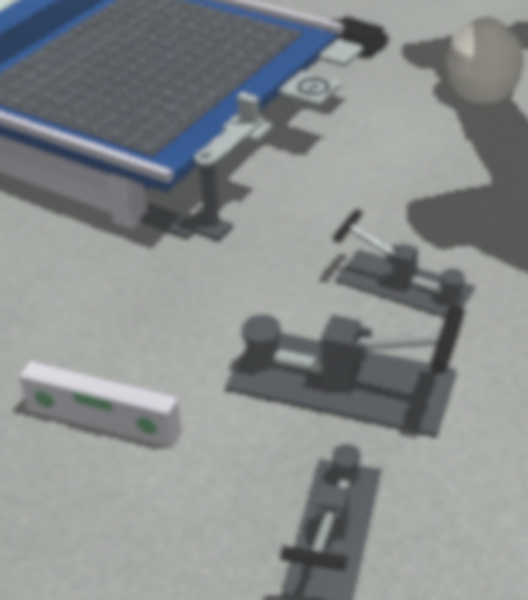

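The crops confirm it. The jack at top-view pixel (205,220) has a base about 80 px × 195 px in the crop (90 × 220 mm), and the other two are smaller. Saddle is up (towards the station) and the T bar is at the bottom. The marked ear is at crop (635,135), the hasp pivot at (438,82) and the finger tab at about (520,92).

```bash
cat >> h.py <<'E'
def ray(c,u,v,z):
    d=c['T'][:3,:3]@np.array([(u-c['cx'])/c['fx'],(v-c['cy'])/c['fy'],1]);o=c['T'][:3,3]
    return o+d*(z-o[2])/d[2]
E
python3 - <<'E'
from h import *
c=dict(np.load('top0.npz'));f=c['frame'].astype(int)
P=lambda x,y,z:ray(c,115+(x+.5)/2.96-.5,120+(y+.5)/2.96-.5,z)
# front edge of the blue
hsv=cv2.cvtColor(c['frame'],cv2.COLOR_RGB2HSV)
mb=((hsv[...,0]>100)&(hsv[...,0]<125)&(hsv[...,1]>120))
pts=[]
for u in range(262,366):
    v=np.where(mb[100:180,u])[0]
    if len(v):pts.append(ray(c,u,100+v.max()+.5,.095)[:2])
pts=np.array(pts,np.float32)
vx,vy,x0,y0=cv2.fitLine(pts,cv2.DIST_HUBER,0,.001,.001).ravel()
if vy<0:vx,vy=-vx,-vy
print('yaw station',np.degrees(np.arctan2(-vx,vy)))
yaw=np.arctan2(-vx,vy);Rm=np.array([[np.cos(yaw),-np.sin(yaw)],[np.sin(yaw),np.cos(yaw)]])
lp=P(635,135,.085)[:2];pv=P(438,82,.112)[:2]
print('lift',lp,'pivot',pv,'origin by lift',lp-Rm@[-.035,-.07],'by pivot',pv-Rm@[-.022,.15],'front edge x at lift',Rm.T@(lp-[x0,y0]),'(want -.035)')
d=pv-lp; print('yaw from pts',np.degrees(np.arctan2(d[1],d[0])-np.arctan2(.22,.013)),np.linalg.norm(d))
print('tab',P(520,85,.138))
# jack base
a=f[180:262,185:228]
# base blueish dark
m=(f.max(2)<105).astype(np.uint8);m[:180]=0;m[262:]=0;m[:,:186]=0;m[:,230:]=0
v,u=np.where(m);q=np.array([ray(c,a,b,.008)[:2] for a,b in zip(u,v)],np.float32)
print(cv2.minAreaRect(q*1000),len(q))
R_=[];L_=[]
for v in range(190,243):
    us=np.where(m[v])[0]
    if len(us): L_.append(ray(c,us.min()-.5,v,.008)[:2]);R_.append(ray(c,us.max()+.5,v,.008)[:2])
for e in(L_,R_):
    k=np.polyfit(*np.array(e).T,1);print('edge slope deg',np.degrees(np.arctan(k[0])),'y at .48',np.polyval(k,.48))
print('saddle',P(264,215,.054),'block top',P(263,292,.075),'front edge',P(270,201,.008),'bar',P(259,394,.1),'bar L,R',P(221,395,.095),P(297,392,.095))
print('rear edge',P(305,396,.008))
s=dict(np.load('side0.npz'))
Q=lambda x,y,z:ray(s,130+(x+.5)/2.4-.5,150+(y+.5)/2.4-.5,z)
print('side: lift',Q(313,87,.085),'pivot',Q(207,155,.112),'saddle',Q(262,329,.054))
E
```

```text
yaw station -9.521772
lift [ 0.63687323 -0.10846412] pivot [0.68522885 0.10618598] origin by lift [ 0.6829706  -0.04521831] by pivot [ 0.68211239 -0.04538673] front edge x at lift [-0.03460653 -0.02592275] (want -.035)
yaw from pts -9.3137329781847 0.22002939057269086
tab [0.67900148 0.01847509 0.138     ]
((454.5301208496094, 299.76300048828125), (230.21405029296875, 96.15806579589844), 1.2697227001190186) 1667
edge slope deg 2.2196315767415324 y at .48 0.3388886516948563
edge slope deg 1.8613425320392427 y at .48 0.25188267912020496
saddle [0.54357591 0.29637373 0.054     ] block top [0.45748555 0.29144161 0.075     ] front edge [0.56441692 0.29690961 0.008     ] bar [0.34758468 0.28824933 0.1       ] bar L,R [0.34557861 0.32940609 0.095     ] [0.35055464 0.24858225 0.095     ]
rear edge [0.34560264 0.25013685 0.008     ]
side: lift [ 0.63607683 -0.10508716  0.085     ] pivot [0.68192343 0.11341924 0.112     ] saddle [0.53848024 0.30037968 0.054     ]
```

```bash
cat >> h.py <<'E'
def down(psi):
    a=np.radians(psi);s,c=np.sin(a),np.cos(a)
    return R.from_matrix(np.array([[-s,c,0],[c,s,0],[0,0,-1]]))
def st(x,y,yaw=-9.45,o=(.6825,-.045)):
    a=np.radians(yaw);return [o[0]+x*np.cos(a)-y*np.sin(a),o[1]+x*np.sin(a)+y*np.cos(a)]
def plan(wps,step=.055,grip=0):
    "wps: (x,y,z,psi); prints rows in tool axes"
    from scipy.spatial.transform import Slerp
    o=env.observe();p=o['tcp_pos'];r=R.from_rotvec(o['ee_rot'])
    print('at',p.round(4),'psi',np.degrees(np.arctan2(*r.as_matrix()[:2,1][::-1])).round(1),'t',o['clock'])
    for w in wps:
        q=np.array(w[:3]);t=down(w[3]);ang=np.degrees((r.inv()*t).magnitude())
        n=int(max(1,np.ceil(np.linalg.norm(q-p)/step),np.ceil(ang/10)))
        sl=Slerp([0,1],R.concatenate([r,t]))
        for i in range(n):
            a,b=sl(i/n),sl((i+1)/n)
            d=a.inv().apply((q-p)/n);e=np.degrees((a.inv()*b).as_rotvec())
            print(' '.join(f'{x:.4f}' for x in d),' '.join(f'{x:.1f}' for x in e),grip,end='; ')
        print();p,r=q,t
E
python3 - <<'E'
from h import *
a=st(.03,.062)
w=[(*a,.25,80.5),(*a,.131,80.5)]
th=np.radians([0,15,30,45,60,75,86])
for t in th:
    x=-.022-.088*np.sin(t)+.025*np.cos(t);y=.150-.088*np.cos(t)-.025*np.sin(t)
    w.append((*st(x,y),.131,80.5))
plan(w)
c=dict(np.load('top0.npz'));print('coco',ray(c,386,222,.07))
E
```

```text
at [ 0.2586 -0.5685  0.2473] psi 114.4 t 0.1
-0.0473 0.0240 -0.0001 0.0 -0.0 2.4 0; -0.0462 0.0260 -0.0001 0.0 -0.0 2.4 0; -0.0451 0.0279 -0.0002 0.0 -0.0 2.4 0; -0.0439 0.0298 -0.0002 0.0 -0.0 2.4 0; -0.0426 0.0316 -0.0002 0.0 -0.0 2.4 0; -0.0412 0.0334 -0.0002 0.0 -0.0 2.4 0; -0.0397 0.0351 -0.0002 0.0 -0.0 2.4 0; -0.0382 0.0367 -0.0002 0.0 -0.0 2.4 0; -0.0366 0.0383 -0.0002 0.0 -0.0 2.4 0; -0.0350 0.0398 -0.0002 0.0 -0.0 2.4 0; -0.0333 0.0413 -0.0002 0.0 -0.0 2.4 0; -0.0315 0.0427 -0.0002 0.0 -0.0 2.4 0; -0.0297 0.0440 -0.0002 0.0 -0.0 2.4 0; -0.0278 0.0452 -0.0002 0.0 -0.0 2.4 0; 
0.0000 0.0000 0.0397 0.0 0.0 0.0 0; 0.0000 0.0000 0.0397 0.0 0.0 0.0 0; 0.0000 0.0000 0.0397 0.0 0.0 0.0 0; 
0.0270 -0.0000 0.0000 0.0 0.0 0.0 0; 
0.0236 -0.0035 0.0000 0.0 0.0 0.0 0; 
0.0237 0.0027 0.0000 0.0 0.0 0.0 0; 
0.0222 0.0088 0.0000 0.0 0.0 0.0 0; 
0.0192 0.0142 0.0000 0.0 0.0 0.0 0; 
0.0148 0.0187 0.0000 0.0 0.0 0.0 0; 
0.0075 0.0158 0.0000 0.0 0.0 0.0 0; 
coco [ 0.45900255 -0.29531891  0.07      ]
```

send_rows(
  targets="-0.047 0.024 0 0 0 2.4 0; -0.046 0.026 0 0 0 2.4 0; -0.045 0.028 0 0 0 2.4 0; -0.044 0.030 0 0 0 2.4 0; -0.043 0.032 0 0 0 2.4 0",
  force=40,
)

```text
clock: 0.72
tcp_pos: [0.4246, -0.3595, 0.248]
ee_rot: [0.338, -3.123, -0.001]
ft_force: [0.3, -1.7, -0.4]
grip_width: -0.0004
finger_force: 0.0
```

send_rows(
  targets="-0.041 0.033 0 0 0 2.4 0; -0.040 0.035 0 0 0 2.4 0; -0.038 0.037 0 0 0 2.4 0; -0.037 0.038 0 0 0 2.4 0; -0.035 0.040 0 0 0 2.4 0",
)

```text
clock: 1.35
tcp_pos: [0.5898, -0.1523, 0.2479]
ee_rot: [0.01, -3.141, -0.0]
ft_force: [0.4, -0.3, -1.0]
grip_width: 0.0003
finger_force: 0.0
```

send_rows(
  targets="-0.033 0.041 0 0 0 2.4 0; -0.032 0.043 0 0 0 2.4 0; -0.030 0.044 0 0 0 2.4 0; -0.028 0.045 0 0 0 2.4 0; 0 0 0 0 0 0 0",
)

```text
clock: 1.98
tcp_pos: [0.7228, 0.0156, 0.2456]
ee_rot: [-0.245, -3.129, 0.0]
ft_force: [-0.9, -0.6, 0.5]
grip_width: -0.0003
finger_force: 0.0
```

send_rows(
  targets="0 -0.004 0.038 0 0 0 0; 0 0 0.038 0 0 0 0; 0 0 0.038 0 0 0 0; 0 0 0 0 0 0 0; 0.027 0 0 0 0 0 0",
)

```text
clock: 2.6
tcp_pos: [0.6956, 0.0117, 0.1351]
ee_rot: [0.251, 3.129, -0.001]
ft_force: [-0.3, 0.6, -0.2]
grip_width: -0.0
finger_force: 0.0
```

send_rows(
  targets="0.012 -0.002 0 0 0 0 0; 0.012 -0.002 0 0 0 0 0; 0.012 0.001 0 0 0 0 0; 0.012 0.002 0 0 0 0 0; 0.011 0.004 0 0 0 0 0",
)

```text
clock: 3.22
tcp_pos: [0.6359, 0.0252, 0.1344]
ee_rot: [0.251, 3.131, -0.0]
ft_force: [1.6, 0.5, 0.4]
grip_width: -0.0
finger_force: 0.3
```

send_rows(
  targets="0.011 0.005 0 0 0 0 0; 0.010 0.007 0 0 0 0 0; 0.010 0.007 0 0 0 0 0; 0.008 0.009 0 0 0 0 0; 0.007 0.010 0 0 0 0 0",
)

```text
clock: 3.85
tcp_pos: [0.5966, 0.0704, 0.1343]
ee_rot: [-0.25, -3.131, 0.0]
ft_force: [-0.8, -0.9, 1.0]
grip_width: -0.0
finger_force: 0.3
```

send_rows(
  targets="0.005 0.010 0 0 0 0 0; 0.003 0.008 0 0 0 0 0; 0.002 0.005 0 0 0 0 0; 0 0 0 0 0 0 0",
)

```text
clock: 4.35
tcp_pos: [0.5909, 0.0945, 0.1342]
ee_rot: [-0.25, -3.131, -0.0]
ft_force: [0.0, -0.1, 0.6]
grip_width: -0.0001
finger_force: 0.0
```

```bash
python3 - <<'E'
from h import *
c=cam('top');np.savez('top1.npz',**c)
a=cv2.resize(c['frame'][100:200,230:400],None,fx=4,fy=4,interpolation=cv2.INTER_CUBIC)
s=cam('side');b=cv2.resize(s['frame'][150:260,150:330],(680,416),interpolation=cv2.INTER_CUBIC)
x=np.vstack([a,b]);x=cv2.resize(x,None,fx=.73,fy=.73);cv2.imwrite('pics/hasp.png',x[:,:,::-1])
E
```

```text
(no output)
```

View pics/hasp.png

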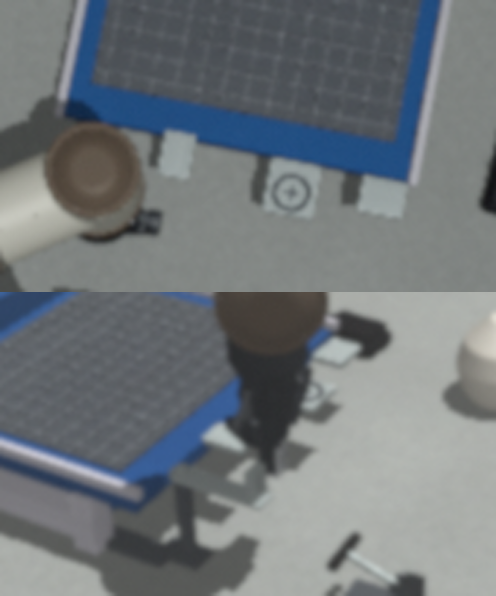

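The hasp now points towards the robot (strap at side crop (230,485)) and the catch tab at (178,153) is uncovered. Next is the jack.

```bash
python3 - <<'E'
from h import *
o=env.observe()['tcp_pos']
plan([(o[0],o[1],.235,81),(.456,.295,.235,92),(.456,.295,.053,92)],grip=100)
E
```

```text
at [0.591  0.094  0.1342] psi 80.8 t 4.45
0.0000 0.0000 -0.0504 0.0 -0.0 -0.1 100; 0.0000 0.0000 -0.0504 0.0 -0.0 -0.1 100; 
0.0329 0.0355 0.0000 0.0 0.0 -2.2 100; 0.0316 0.0367 0.0000 0.0 0.0 -2.2 100; 0.0301 0.0379 0.0000 0.0 0.0 -2.2 100; 0.0287 0.0390 0.0000 0.0 0.0 -2.2 100; 0.0271 0.0401 0.0000 0.0 0.0 -2.2 100; 
0.0000 0.0000 0.0455 0.0 0.0 0.0 100; 0.0000 0.0000 0.0455 0.0 0.0 0.0 100; 0.0000 0.0000 0.0455 0.0 0.0 0.0 100; 0.0000 0.0000 0.0455 0.0 0.0 0.0 100;
```

send_rows(
  targets="0 0 -0.050 0 0 0 0; 0 0 -0.050 0 0 0 0; 0.033 0.036 0 0 0 -2.2 100; 0.032 0.037 0 0 0 -2.2 100; 0.030 0.038 0 0 0 -2.2 100",
)

```text
clock: 5.08
tcp_pos: [0.5093, 0.2164, 0.2345]
ee_rot: [0.07, 3.141, 0.001]
ft_force: [1.3, 1.2, -0.0]
grip_width: 0.0544
finger_force: 0.0
```

send_rows(
  targets="0.029 0.039 0 0 0 -2.2 100; 0.027 0.040 0 0 0 -2.2 100; 0 0 0.046 0 0 0 100; 0 0 0 0 0 0 100",
)

```text
clock: 5.58
tcp_pos: [0.4541, 0.2947, 0.1854]
ee_rot: [0.051, -3.135, 0.009]
ft_force: [-0.4, -0.2, 0.2]
grip_width: 0.0856
finger_force: 0.0
```

```bash
python3 - <<'E'
from h import *
plan([(.456,.295,.053,92)],grip=100)
E
```

```text
at [0.4541 0.2947 0.1854] psi 91.9 t 5.575
-0.0009 0.0003 0.0441 -0.1 -0.1 -0.0 100; -0.0008 0.0002 0.0441 -0.1 -0.1 -0.0 100; -0.0007 0.0001 0.0441 -0.1 -0.1 -0.0 100;
```

send_rows(
  targets="-0.001 0 0.044 0 0 0 100; -0.001 0 0.044 0 0 0 100; 0 0 0.044 0 0 0 100; 0 0 0 0 0 0 22; 0 0 0 0 0 0 22",
  force=70,
)

```text
clock: 6.2
tcp_pos: [0.4598, 0.2971, 0.0585]
ee_rot: [-0.051, 3.138, 0.003]
ft_force: [1.0, 0.5, 0.2]
grip_width: 0.0511
finger_force: 0.0
```

send_rows(
  targets="0 0 0 0 0 0 22; 0 0 0 0 0 0 22; 0 0 -0.010 0 0 0 22; 0 0 -0.010 0 0 0 22; 0 0 0 0 0 0 22",
  force=70,
)

```text
clock: 6.82
tcp_pos: [0.4583, 0.2968, 0.0772]
ee_rot: [-0.051, 3.14, 0.003]
ft_force: [0.4, 0.4, -8.9]
grip_width: 0.0351
finger_force: 72.0
```

```bash
python3 - <<'E'
from h import *
o=env.observe()['tcp_pos'];a=st(-.19,-.07)
plan([(o[0],o[1],.225,91.9),(*a,.225,80.55),(*a,.080,80.55)],grip=22,step=.05)
E
```

```text
at [0.4583 0.2968 0.0772] psi 91.9 t 6.825
-0.0001 0.0001 -0.0493 0.0 0.0 -0.0 22; -0.0000 0.0001 -0.0493 0.0 0.0 -0.0 22; -0.0000 0.0000 -0.0493 0.0 0.0 -0.0 22; 
-0.0016 -0.0475 0.0000 0.0 0.0 1.4 22; -0.0028 -0.0475 0.0000 0.0 0.0 1.4 22; -0.0039 -0.0474 0.0000 0.0 0.0 1.4 22; -0.0051 -0.0473 0.0000 0.0 0.0 1.4 22; -0.0063 -0.0471 0.0000 0.0 0.0 1.4 22; -0.0074 -0.0470 0.0000 0.0 0.0 1.4 22; -0.0086 -0.0468 0.0000 0.0 0.0 1.4 22; -0.0098 -0.0465 0.0000 0.0 0.0 1.4 22; 
0.0000 0.0000 0.0483 0.0 0.0 0.0 22; 0.0000 0.0000 0.0483 0.0 0.0 0.0 22; 0.0000 0.0000 0.0483 0.0 0.0 0.0 22;
```

send_rows(
  targets="0 0 -0.040 0 0 0 22; 0 0 -0.055 0 0 0 22; 0 0 -0.053 0 0 0 22; -0.002 -0.030 0 0 0 1.4 22; -0.003 -0.045 0 0 0 1.4 22",
)

```text
clock: 7.45
tcp_pos: [0.4636, 0.2213, 0.2241]
ee_rot: [-0.025, -3.141, -0.002]
ft_force: [0.5, -0.9, -9.5]
grip_width: 0.0354
finger_force: 73.5
```

send_rows(
  targets="-0.004 -0.050 0 0 0 1.4 22; -0.005 -0.050 0 0 0 1.4 22; -0.006 -0.050 0 0 0 1.4 22; -0.007 -0.050 0 0 0 1.4 22; -0.009 -0.047 0 0 0 1.4 22",
)

```text
clock: 8.07
tcp_pos: [0.4781, -0.0288, 0.2235]
ee_rot: [-0.219, -3.132, -0.001]
ft_force: [1.2, 0.2, -8.5]
grip_width: 0.0351
finger_force: 73.7
```

send_rows(
  targets="-0.010 -0.040 0 0 0 1.4 22; 0 -0.014 0 0 0 0 22; 0 0 0.040 0 0 0 22; 0 0 0.055 0 0 0 22; 0 0 0.035 0 0 0 22",
)

```text
clock: 8.7
tcp_pos: [0.4792, -0.0818, 0.0917]
ee_rot: [-0.256, -3.127, 0.0]
ft_force: [0.2, -0.6, -8.7]
grip_width: 0.0352
finger_force: 73.7
```

send_rows(
  targets="0 0 0 0 0 0 22; 0 0 0 0 0 0 22",
)

```text
clock: 8.95
tcp_pos: [0.4831, -0.0817, 0.0958]
ee_rot: [0.253, 3.128, 0.0]
ft_force: [1.5, -0.0, -8.8]
grip_width: 0.035
finger_force: 73.9
```

```bash
python3 - <<'E'
from h import *
print(st(-.19,-.07))
plan([(*st(-.19,-.07),.080,80.55)])
c=cam('top');np.savez('top2.npz',**c)
s=cam('side');np.savez('side2.npz',**s)
a=cv2.resize(c['frame'][140:240,280:380],(590,590),interpolation=cv2.INTER_CUBIC)
cv2.imwrite('pics/pre_t.png',a[:,:,::-1])
b=cv2.resize(s['frame'][160:310,190:380],(760,600),interpolation=cv2.INTER_CUBIC)
cv2.imwrite('pics/pre_s.png',b[:,:,::-1])
E
```

```text
[np.float64(0.48358536187664547), np.float64(-0.08285454715427074)]
at [ 0.4831 -0.0817  0.0958] psi 80.7 t 8.95
-0.0006 -0.0011 0.0158 0.0 0.2 0.2 0;
```

View pics/pre_t.png

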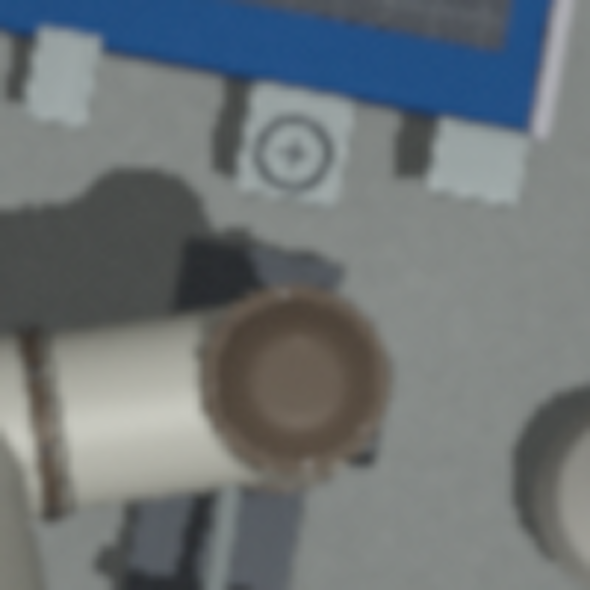

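View pics/pre_s.png

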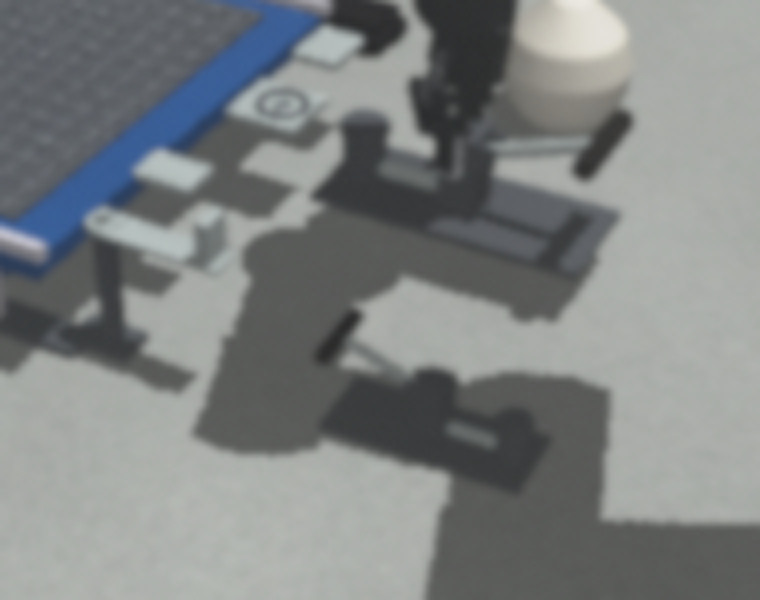

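```bash
python3 - <<'E'
from h import *
c=dict(np.load('top2.npz'));s=dict(np.load('side2.npz'))
T=lambda x,y,z:ray(c,280+(x+.5)/5.9-.5,140+(y+.5)/5.9-.5,z)[:2]
S=lambda x,y,z:ray(s,190+(x+.5)/4-.5,160+(y+.5)/4-.5,z)[:2]
a=np.radians(-9.3);Rm=np.array([[np.cos(a),-np.sin(a)],[np.sin(a),np.cos(a)]])
tcp=np.array([.4831,-.0817])
lt=T(294,153,.085);ls=S(283,103,.085);ss=S(366,123,.091)
fl,fr=T(190,238,.045),T(343,268,.045);mid=(fl+fr)/2
print('lift',lt,ls,'saddle side',ss,'front corners',fl,fr,'w',np.linalg.norm(fl-fr),'yaw',np.degrees(np.arctan2(*(fl-fr)[::-1]))-90)
print('in jack frame from tcp: saddle(side)',Rm.T@(ss-tcp),'front mid',Rm.T@(mid-tcp),'(want 110)')
print('saddle->lift, side',Rm.T@(ls-ss),'top: ',Rm.T@(lt-mid)+[.025,0], 'tcp->lift',Rm.T@(lt-tcp))
E
```

```text
lift [ 0.63610907 -0.10918157] [ 0.63656966 -0.10859232] saddle side [ 0.56280305 -0.09210558] front corners [ 0.5933638  -0.05545839] [ 0.57845384 -0.14092629] w 0.08675867914377171 yaw -9.895720655562272
in jack frame from tcp: saddle(side) [0.08033699 0.00261151] front mid [0.1041227  0.00033874] (want 110)
saddle->lift, side [ 0.07546132 -0.00434907] top:  [ 0.07631631 -0.00273223] tcp->lift [ 0.155439   -0.00239349]
```

The jack hangs level. Both views put the saddle 76 mm short of the lift point and about 3.5 mm to its left (ring at (294,153) in the top crop and (283,103) in the side crop, saddle at (366,123) in the side crop). I'll lower it and slide it in.

send_rows(
  targets="0 -0.003 0.015 0 0 0 22; 0 0 0.015 0 0 0 22; 0 0 0 0 0 0 22; 0 0 0 0 0 0 22",
)

```text
clock: 9.55
tcp_pos: [0.4822, -0.0849, 0.0657]
ee_rot: [0.255, 3.128, 0.001]
ft_force: [0.3, 0.4, -9.4]
grip_width: 0.0347
finger_force: 73.8
```

send_rows(
  targets="-0.020 0 0 0 0 0 22; -0.022 0 0 0 0 0 22; -0.022 0 0 0 0 0 22; -0.012 0 0 0 0 0 22; 0 0 0 0 0 0 22",
)

```text
clock: 10.18
tcp_pos: [0.5566, -0.0974, 0.0647]
ee_rot: [0.256, 3.13, 0.0]
ft_force: [-0.6, -0.6, -9.0]
grip_width: 0.035
finger_force: 74.0
```

```bash
python3 - <<'E'
from h import *
o=env.observe();print(o['tcp_pos'],o['ft_force'],R.from_rotvec(o['ee_rot']).as_matrix().round(3))
s=cam('side');np.savez('side3.npz',**s)
b=cv2.resize(s['frame'][160:260,220:370],(750,500),interpolation=cv2.INTER_CUBIC)
cv2.imwrite('pics/in_s.png',b[:,:,::-1])
E
```

```text
[ 0.55655648 -0.09739238  0.06468154] [-0.64444045 -0.57622045 -9.04344717] [[-0.987  0.163  0.001]
 [ 0.163  0.987  0.   ]
 [-0.001  0.    -1.   ]]
```

View pics/in_s.png

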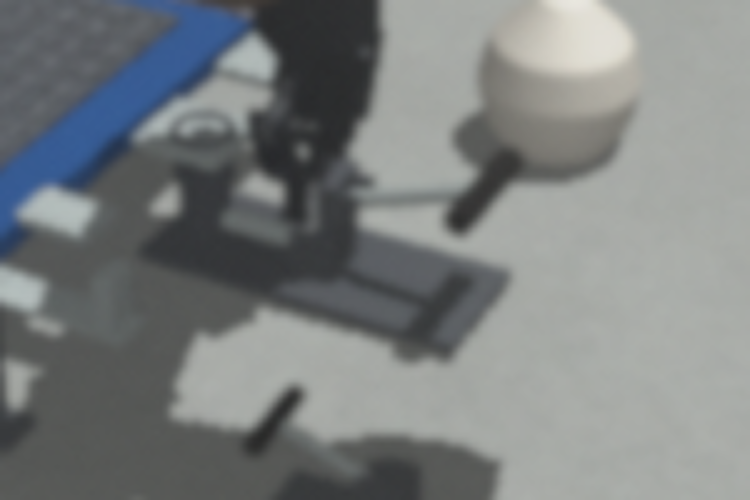

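The saddle sits under the ear ring at (205,130). The base's rear corners are at (510,270) and (448,358), which I can use for a check.

```bash
python3 - <<'E'
from h import *
s=dict(np.load('side3.npz'))
S=lambda x,y,z:ray(s,220+(x+.5)/5-.5,160+(y+.5)/5-.5,z)[:2]
r,l=S(510,270,.014),S(448,358,.014)
a=np.radians(-9.4);d=np.array([np.cos(a),np.sin(a)]);n=np.array([-d[1],d[0]])
sd=(r+l)/2+.195*d;e=np.array([.6363,-.1087])-sd
print(r,l,np.linalg.norm(r-l),'saddle',sd,'err along,lat',e@d,e@n)
sd=env.observe()['tcp_pos'][:2]+.0805*d+.0015*n;e=np.array([.6363,-.1087])-sd;print('via tcp',e@d,e@n)
E
```

```text
[ 0.43946507 -0.11969375] [ 0.45131338 -0.01991385] 0.1004808891760364 saddle [ 0.6377708  -0.10165236] err along,lat -0.00029998418255580586 -0.007193222281434254
via tcp 0.001352122893661095 0.000550100624126521
```

send_rows(
  targets="0 -0.001 0.002 0 0 0 22; 0 0 0.002 0 0 0 22; 0 0 0.002 0 0 0 22; 0 0 0 0 0 0 22",
)

```text
clock: 10.72
tcp_pos: [0.5551, -0.0984, 0.0593]
ee_rot: [-0.255, -3.13, 0.0]
ft_force: [-4.9, 2.4, 1.4]
grip_width: 0.0353
finger_force: 75.4
```

send_rows(
  targets="0 0 -0.001 0 0 0 35; 0 0 0 0 0 0 70; 0 0 0 0 0 0 70; 0 0 0 0 0 0 70",
)

```text
clock: 11.22
tcp_pos: [0.5567, -0.0984, 0.0599]
ee_rot: [0.255, 3.129, 0.0]
ft_force: [-1.0, 0.8, -0.2]
grip_width: 0.0598
finger_force: 0.0
```

send_rows(
  targets="0 0 -0.020 0 0 0 70; 0 0 -0.050 0 0 0 70; 0 0 -0.055 0 0 0 70; 0.030 0.001 0 0 0 0 0; 0.050 0 0 0 0 0 0",
)

```text
clock: 11.85
tcp_pos: [0.4777, -0.0842, 0.1852]
ee_rot: [0.256, 3.128, 0.001]
ft_force: [-0.6, 0.9, 0.8]
grip_width: 0.0244
finger_force: 0.0
```

send_rows(
  targets="0.035 0 0 0 0 0 0; 0 0 0 0 0 0 0; 0 0 0 0 0 0 0",
)

```text
clock: 12.22
tcp_pos: [0.4435, -0.0787, 0.185]
ee_rot: [0.255, 3.129, 0.0]
ft_force: [0.6, 0.2, -0.0]
grip_width: 0.0001
finger_force: 0.0
```

```bash
python3 - <<'E'
from h import *
o=env.observe();print(o['tcp_pos'])
s=cam('side');np.savez('side4.npz',**s);c=cam('top');np.savez('top4.npz',**c)
b=cv2.resize(s['frame'][160:260,220:370],(750,500),interpolation=cv2.INTER_CUBIC)
a=cv2.resize(c['frame'][140:240,280:380],(500,500),interpolation=cv2.INTER_CUBIC)
x=np.hstack([b,a]);x=cv2.resize(x,(800,320));cv2.imwrite('pics/rel.png',x[:,:,::-1])
E
```

```text
[ 0.44348166 -0.07867146  0.18502846]
```

View pics/rel.png

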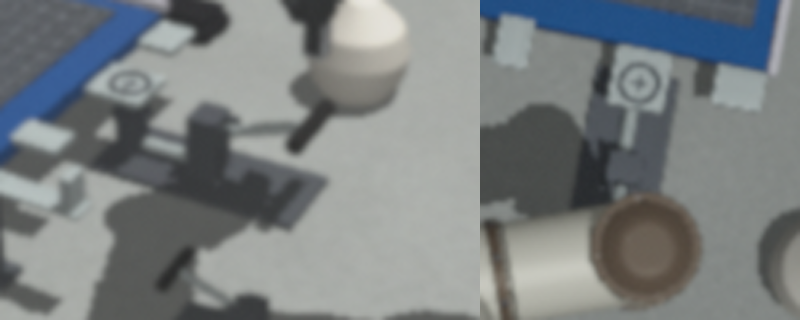

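```bash
python3 - <<'E'
from h import *
c=dict(np.load('top4.npz'));s=dict(np.load('side4.npz'))
T=lambda x,y,z:ray(c,280+(x-480)/3.2-.4,140+y/3.2-.4,z)[:2]
S=lambda x,y,z:ray(s,220+x/3.2-.4,160+y/3.2-.4,z)[:2]
a=np.radians(-9.4);d=np.array([np.cos(a),np.sin(a)]);n=np.array([-d[1],d[0]]);L=np.array([.6363,-.1087])
for nm,p in(('block top',T(627,165,.075)),('block side',S(211,110,.075)),('bar side',S(311,127,.093)+0*d)):
    off={'block top':0,'block side':0,'bar side':-.107}[nm]
    sd=p+(.085-off)*d; e=L-sd; print(nm,p,'saddle err',e@d,e@n)
g=c['frame'][150:215,310:355].max(2)
rr,ll=T(678,85,.008),T(660,192,.008);print('right edge pts',rr,ll,'lat offset of axis from lift',(rr+.045*n-L)@n,(ll+.045*n-L)@n)
tip=env.observe()['tcp_pos'][:2];print('tip vs expected saddle@lift jack frame',(tip-L)@d+.085,(tip-L)@n)
E
```

```text
block top [ 0.55390422 -0.09877148] saddle err -0.0020890337662353735 0.003662164579566109
block side [ 0.55151213 -0.10092297] saddle err -8.045264759047295e-05 0.006175456760151297
bar side [ 0.44639772 -0.07540084] saddle err 0.0007909218063279924 -0.0018360503834695026
right edge pts [ 0.64712376 -0.15657704] [ 0.5337054  -0.13917405] lat offset of axis from lift -0.0004663505999533816 -0.0018212162215373601
tip vs expected saddle@lift jack frame -0.11000651082443917 -0.0018857470614884603
```

Every estimate puts the saddle within about 5 mm of the lift point, and the tips are above the bar. Now the test lift.

send_rows(
  targets="0 0 0.040 0 0 0 0; 0 0 0.025 0 0 0 0; 0 0 0.010 0 0 0 0; 0 0 0.010 0 0 0 0; 0 0 0.010 0 0 0 0",
)

```text
clock: 12.95
tcp_pos: [0.4428, -0.0788, 0.0893]
ee_rot: [0.256, 3.13, 0.0]
ft_force: [-1.7, 0.4, 3.6]
grip_width: -0.0002
finger_force: 1.6
```

send_rows(
  targets="0 0 0.008 0 0 0 0; 0 0 0.008 0 0 0 0; 0 0 0.004 0 0 0 0; 0 0 0 0 0 0 0",
)

```text
clock: 13.45
tcp_pos: [0.4425, -0.0787, 0.0698]
ee_rot: [-0.255, -3.131, 0.0]
ft_force: [-4.7, 0.8, 8.2]
grip_width: 0.0001
finger_force: 4.4
```

send_rows(
  targets="0 0 0.003 0 0 0 0; 0 0 0.003 0 0 0 0; 0 0 0.002 0 0 0 0; 0 0 0 0 0 0 0",
)

```text
clock: 13.95
tcp_pos: [0.4432, -0.0788, 0.063]
ee_rot: [0.254, 3.13, -0.001]
ft_force: [-5.5, 1.4, 16.8]
grip_width: 0.0
finger_force: 8.0
```

```bash
python3 - <<'E'
from h import *
s0=dict(np.load('side4.npz'));s=cam('side');c=cam('top');np.savez('side5.npz',**s)
# bed rise: vertical shift of ear ring patch between the side views
a=s0['frame'][174:198,244:278];b=s['frame'][160:212,230:292]
r=cv2.matchTemplate(b,a,cv2.TM_CCOEFF_NORMED);print(cv2.minMaxLoc(r))
p=np.array([.6363,-.1087]);
for z in(.085,.096):
    q=np.linalg.inv(s['T'])@[*p,z,1];print(z,s['fx']*q[0]/q[2]+s['cx'],s['fy']*q[1]/q[2]+s['cy'])
E
```

```text
(-0.14231795072555542, 0.9295375347137451, (0, 20), (14, 11))
0.085 260.4682352428998 185.37220392047743
0.096 260.37661191983005 182.3425333235068
```

The ear rose 3 px in the side view, about 11 mm, so the test lift is done. Next I'll let the handle up and press again.

send_rows(
  targets="0 0 -0.012 0 0 0 0; 0 0 -0.012 0 0 0 0; 0 0 -0.014 0 0 0 0; 0 0 -0.016 0 0 0 0; 0 0 -0.020 0 0 0 0",
)

```text
clock: 14.68
tcp_pos: [0.4434, -0.0786, 0.1359]
ee_rot: [0.255, 3.129, 0.001]
ft_force: [0.7, 0.0, 0.0]
grip_width: 0.0
finger_force: 0.0
```

send_rows(
  targets="0 0 0 0 0 0 0; 0 0 0 0 0 0 0; 0 0 0 0 0 0 0; 0 0 0 0 0 0 0",
)

```text
clock: 15.18
tcp_pos: [0.4422, -0.0788, 0.1347]
ee_rot: [-0.256, -3.13, 0.0]
ft_force: [0.3, 0.2, 0.8]
grip_width: 0.0003
finger_force: 0.0
```

```bash
python3 - <<'E'
from h import *
s0=dict(np.load('side4.npz'));s=cam('side');np.savez('side6.npz',**s)
for n,(v,u,h,w) in dict(ear=(174,244,24,34),block=(190,276,22,20),bar=(190,308,22,20),saddlecol=(190,254,20,14)).items():
    r=cv2.matchTemplate(s['frame'][v-14:v+h+14,u-14:u+w+14],s0['frame'][v:v+h,u:u+w],cv2.TM_CCOEFF_NORMED);print(n,cv2.minMaxLoc(r)[1::2],'(14,14 = unmoved)')
print(env.observe()['tcp_pos'],env.observe()['ft_force'])
E
```

```text
ear (0.9998293519020081, (14, 14)) (14,14 = unmoved)
block (0.9990538358688354, (14, 14)) (14,14 = unmoved)
bar (0.9911858439445496, (14, 14)) (14,14 = unmoved)
saddlecol (0.9997103214263916, (14, 14)) (14,14 = unmoved)
[ 0.44229039 -0.07875611  0.13483062] [ 0.4158258   0.07822028 -0.29215402]
```

The bar and ear are back at their starting pixels and the jack hasn't shifted. Final press: 0.1348 → 0.0625.

send_rows(
  targets="0 0 0.015 0 0 0 0; 0 0 0.012 0 0 0 0; 0 0 0.012 0 0 0 0; 0 0 0.012 0 0 0 0; 0 0 0.010 0 0 0 0",
)

```text
clock: 15.85
tcp_pos: [0.4415, -0.0788, 0.0738]
ee_rot: [-0.256, -3.129, 0.001]
ft_force: [-4.4, 1.5, 10.1]
grip_width: -0.0001
finger_force: 5.0
```

send_rows(
  targets="0 0 0.006 0 0 0 0; 0 0 0.003 0 0 0 0; 0 0 0.002 0 0 0 0; 0 0 0 0 0 0 0; 0 0 0 0 0 0 0",
)

```text
clock: 16.48
tcp_pos: [0.4424, -0.0789, 0.0635]
ee_rot: [-0.255, -3.131, 0.001]
ft_force: [-3.1, 0.7, 9.1]
grip_width: 0.0004
finger_force: 4.6
```

```bash
python3 - <<'E'
from h import *
s0=dict(np.load('side4.npz'));s=cam('side')
for n,(v,u,h,w) in dict(ear=(174,244,24,34),block=(190,276,22,20)).items():
    r=cv2.matchTemplate(s['frame'][v-14:v+h+14,u-14:u+w+14],s0['frame'][v:v+h,u:u+w],cv2.TM_CCOEFF_NORMED);print(n,cv2.minMaxLoc(r)[1::2])
o=env.observe();print(o['tcp_pos'],o['ft_force'],o['clock'])
E
```

```text
ear (0.9314282536506653, (14, 11))
block (0.9899799823760986, (14, 14))
[ 0.44240891 -0.07889812  0.06355585] [-3.3044074   0.86642089  8.44171418] 16.525
```

```bash
python3 -c "
from station import env
print(env.close_job())"
```

```text
the job is handed in; nothing more can be done
None
```

The job is handed in, with no verdict shown: the hasp is swung well clear, the jack stands under the marked ear, the test lift settled back, and the handle is held fully down with the bed raised about 11 mm.

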